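# Gauge the walnut former

### The job

Take the brass bridge gauge out of its leaning rest and stand it upright on the marble slab, astride the dark former (not the pale one) at about the middle of its length, so that the sprung foot sits on the former's top and the gauge reads its height. Lower the gauge until both its legs stand on the slab before letting go, and leave it standing there; leave everything else where it is.

Things in the scene. Friction and masses are not known exactly. Their poses are not given: they have to be found in the camera images.
- gauge_grip (a point): Centre of the gauge's black grip block: 30 mm in its y, 26 mm in x, 56 mm tall, white scales on its x faces; 106 mm above the legs' undersides, +z up along the gauge. Starts leaning 35 degrees (0.61 rad) in the rest, top towards the rest's -x side; is drawn out along its own +z. Fingers closing along y on the faces 30 mm apart fit. The gauge is the same turned half round about z
- gauge: Brass bridge gauge, 98 mm wide (y), 50 mm deep (x), 134 mm tall (z), about 0.48 kg: two legs (12 mm thick in y, 50 mm in x), 74 mm clear gap between them, a beam 64 to 78 mm above the legs' undersides, the grip block on the beam. Origin midway between the legs' undersides, axes as gauge_grip
- gauge_foot (a joint): The reading: height in m of the sprung foot's underside above the legs' undersides, 0 (flush with them, spring out) to 0.045. A part pushes the foot up (about 0.5 N at 0, 1.5 N at 0.036); a red pointer follows on the scale. Standing astride the dark former it reads 0.036
- foot_tip (a point): Centre of the underside of the gauge's sprung foot, a steel disc 22 mm across, midway between the legs on the gauge's axis
- rest: Green fixed rest: base 150 x 136 mm, a back plate and two ledges square to each other, leaning 35 degrees, side cheeks 6 mm clear of the gauge's legs. Back plate reaches 75 mm and cheeks 40 mm up along the gauge, so the grip block is free. Origin under the base's centre; the gauge leans towards its -x; its y is the gauge's y
- slab: Fixed marble slab 200 (x) x 270 (y) x 20 mm thick; origin at the centre of its underside, so its top is 20 mm above
- former_center (a point): Centre of the dark walnut former, a loose bar 150 mm long (its x) with half-round ends, 40 mm wide (y), 36 mm high (z), flat top, 0.16 kg, brass pins in its sides, lying on the slab. This point is 18 mm above the slab's top
- pale_former_center (a point): Centre of the pale former, which is not to be gauged: same outline, 26 mm high, beside the dark one on the slab, about 116 mm between centres; leave alone
- jar: Bystander: glass jar with brass cap, 72 mm across, 100 mm high, origin under its centre; leave alone
- spool: Bystander: orange thread spool, 40 mm across, 60 mm high, origin under its centre; leave alone
- brush: Bystander: brush 170 mm long lying along its x; leave alone
- awl: Bystander: wooden-handled awl 160 mm long lying along its x; leave alone
- tin: Bystander: dark tin 84 mm across, 50 mm high, origin under its centre; leave alone
Things that resemble listed ones, but are neither listed nor needed, are in the scene too. What is shaped like the gauge but blue or pink is not meant. Of the things that look like the part that bears former_center, the smaller one is meant.

How it is judged:
By the outcome, as a careful person would: the job done as asked, in the order asked, and still so for the second after the job is handed in, with the robot touching nothing.
It also fails if it takes over 38 s, if anything falls off the work surface, if the arm or the gripper's body presses on something with over 40 N, if the wrist force passes 120 N, or if a joint passes its speed limit or range.

### The arm

A 7-joint arm with a two-finger parallel gripper is mounted at the origin on the work surface. World frame = base frame: x ahead of the robot, y to its left, z up, the work surface at z = 0. Lengths are in m, angles in rad, forces in N, time in s.
With the tool pointing down it reaches from about 0.4 to 0.85 m from the base axis. Payload 10.4 kg.
Tool frame: the origin (TCP) lies on the centre line of the jaws, within the pads' length; the fingertips stand 11 mm ahead of it and the grasp point (between the pads) lies 8 mm behind it (manip.finger_overhang is the distance from the TCP to the fingertips, in m); z points along the fingers, y is the line along which they close (so a half turn about z gives the same grasp; the last joint's range is limited). The gripper opens to 85 mm and grips with 20 to 120 N. Pads are 22 mm wide; open, the fingers measure 114 mm over their backs; the gripper's body (76 mm by 85 mm) begins 54 mm behind the grasp point. The pads swing forward as they close: fully open they stand 13 mm farther back than shut.
Start: joints at [-1.161, 0.332, -0.065, 1.46, 0.022, 1.35, -0.088], TCP at [0.262, 0.567, 0.242] pointing down, gripper open.
Joint ranges: [-2.6, 2.6], [-0.5, 2.12], [-1.47, 1.34], [0.16, 2.42], [-1.27, 4.41], [0.06, 2.06], [-2.6, 2.6]. Speed limits (rad/s): [2.22, 2.22, 2.79, 2.79, 3.14, 3.14, 3.14].

### API

Orientations are given as a unit quaternion [x, y, z, w].
In Python, from workcell import manip, imaging, workorder gives the robot as it stands.
- The arm moves only by the tool jog_arm, never from a script. Its argument "deltas" is a list of rows, each an object with "gripper": the opening, from 0 (shut) to 1 (fully open); "offset": the shift along the tool's x, y, z in m, a list of three; "rotation": the turn, a rotation vector about the tool's x, y, z in degrees, a list of three. In form: [{"gripper": gripper, "offset": [tx, ty, tz], "rotation": [ax, ay, az]}, ...]. A call has 1 to 20 rows; each row shifts and turns the commanded pose from where the row before left it, along the tool's axes as they then stand; what a row does not reach is not made up. A row lasts 1/10 s, in which the tool goes at most 50 mm and 8.59 degrees, less where a joint would pass 70% of its speed; a pose out of reach is approached as far as the arm can. A call with a gripper value outside its range is refused whole. The fingers move at their own pace and stop on an object; "newtons" is the grip in N (left out, the last holds). Time passes only in rows, so rows that do not move let the fingers close. It gives the time, the measured TCP pose, the force, the opening and the grip force at its end, in the units of the state.
- manip.get_obs(): the state, without advancing time (a new reading comes with each control period).
- imaging.camera(name): name is "side" or "top"; returns the picture (420x560x3 uint8, blue, green, red); there is no depth.
- imaging.camera_model(name): a dict with "camera_matrix" (3x3 intrinsics, pixels), "world_to_cam" (4x4, takes a point from world to camera coordinates). Camera axes: x right, y up, looking along -z (the intrinsics and any distortion apply to the point x, -y, -z); pixel columns grow to the right and rows downward; lengths in m; the calibration is good to about 2 mm. A picture is of the moment at which its call begins. camera_model takes no time and is no camera call.
- workorder.hand_in(): hands the job in; it is judged then, once.
The state is a dict: "clock": time; "joint_pos": joint angles; "joint_velocities": joint speeds; "tau": joint torques, N m; "position": TCP position; "ee_rot": TCP orientation; "ft_force": force on the tool from outside, world axes, zero at the start; "torque": the same for the moment, N m; "grip_width": opening from 0.0 (shut) to 1.0 (fully open); "grasp_force": force on a finger pad.
Only numpy, scipy, OpenCV 4.12 (cv2) and the standard library are available. Lean on these libraries where they do the work, as an engineer would, in place of code of your own. Each camera call takes 0.05 s, during which the arm holds its last target. There are 200 camera calls.

## Working session

There is one attempt and no reset: what is moved stays moved. The work goes in short steps, Python scripts to look and compute and a tool call to move; the robot and the scene stay as the last step left them, time stands still between calls to the robot, and variables do not carry over. Pictures are saved under pics/ and viewed, at most 12 in all, crops included, and the job is handed in when it is done.

Besides the shell and the picture viewer there is one more tool, called after "Call:" by a JSON object that holds its "method" and its "body", one argument or row to a line. jog_arm: Moves the arm, as the interface text tells. Its arguments: {"type":"object","properties":{"deltas":{"type":"array","items":{"type":"object","properties":{"gripper":{"type":"number"},"offset":{"type":"array","items":{"type":"number"}},"rotation":{"type":"array","items":{"type":"number"}}}}},"newtons":{"type":"number"}},"required":["deltas"]}

```bash
ls; mkdir -p pics; python3 - <<'E'
from workcell import manip, imaging
import cv2
for n in("side","top"):
    cv2.imwrite(f"pics/{n}0.png",cv2.resize(imaging.camera(n),None,fx=1.42,fy=1.42,interpolation=cv2.INTER_CUBIC))
    m=imaging.camera_model(n);print(n,m)
o=manip.get_obs();print(o)
E
```

```text
pics
side {'camera_matrix': array([[460.17616069,   0.        , 279.18801694],
       [  0.        , 460.17616069, 208.91267288],
       [  0.        ,   0.        ,   1.        ]]), 'world_to_cam': array([[ 0.8054729 , -0.59213861, -0.02419249, -0.43967559],
       [ 0.29646378,  0.36725394,  0.88160863, -0.26072103],
       [-0.51314972, -0.71728406,  0.47136074, -1.09923695],
       [ 0.        ,  0.        ,  0.        ,  1.        ]])}
top {'camera_matrix': array([[462.8016897 ,   0.        , 283.20717294],
       [  0.        , 462.8016897 , 204.38309296],
       [  0.        ,   0.        ,   1.        ]]), 'world_to_cam': array([[ 1.21834103e-02, -9.99925738e-01, -2.86537525e-04,
        -3.25432124e-02],
       [ 9.91331536e-01,  1.20412050e-02,  1.30831172e-01,
        -5.45328819e-01],
       [-1.30818006e-01, -1.87802353e-03,  9.91404621e-01,
        -1.21858214e+00],
       [ 0.00000000e+00,  0.00000000e+00,  0.00000000e+00,
         1.00000000e+00]])}
{'clock': 0.1, 'joint_pos': array([-1.16059444,  0.33282047, -0.06470703,  1.46084754,  0.02161783,
        1.34991973, -0.08849884]), 'joint_velocities': array([-0.00014159, -0.00191559, -0.00034381, -0.00350287,  0.00047283,
       -0.00054349,  0.0009096 ]), 'tau': array([ 1.52852539e-03, -6.26745415e+01,  4.90380765e-02, -3.92434430e+01,
        1.62518641e-02,  6.97920259e-03, -5.65307425e-05]), 'position': array([0.2620029 , 0.567075  , 0.24159282]), 'ee_rot': array([ 2.14700857e-01,  9.76679640e-01, -6.41244307e-04, -1.03054853e-04]), 'ft_force': array([-0.46316449, -0.89003978, -0.2244885 ]), 'torque': array([ 0.02519072, -0.03737539, -0.0629055 ]), 'grasp_force': 0.0, 'grip_width': 0.9995137392627602}
```

View pics/side0.png

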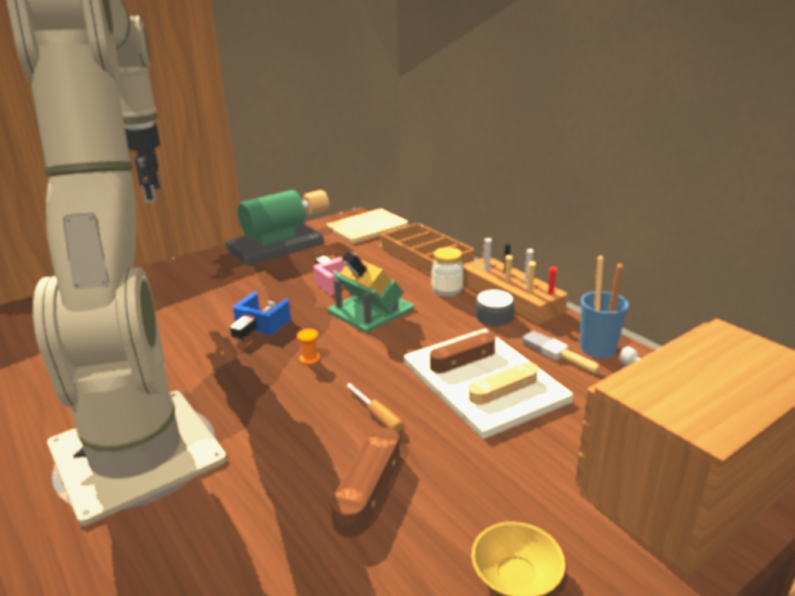

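View pics/top0.png

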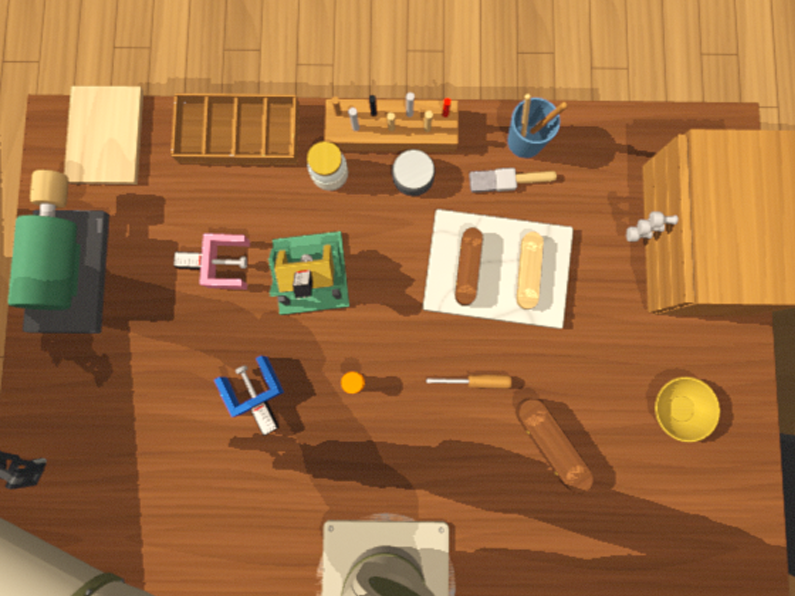

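The side view shows the brass gauge with its black grip in the green rest at about (365,280), the slab at (490,380), and the dark former at (463,352). In the top view the rest is at (308,272) and the grip at (303,283). The dark former is at (468,265) and the pale one at (530,270). Next I'll crop in on these.

```bash
python3 - <<'E'
import cv2,numpy as np
from workcell import imaging
t=imaging.camera("top");s=imaging.camera("side")
cv2.imwrite("pics/t.png",t);cv2.imwrite("pics/s.png",s)
def crop(i,x,y,w,h,k=6):
    c=cv2.resize(i[y:y+h,x:x+w],None,fx=k,fy=k,interpolation=cv2.INTER_CUBIC)
    for a in range(-x%10,w,10): cv2.putText(c,str(x+a),(a*k,8),0,.3,(255,255,255));cv2.line(c,(a*k,10),(a*k,16),(255,255,255))
    for a in range(-y%10,h,10): cv2.putText(c,str(y+a),(0,a*k+4),0,.3,(255,255,255));cv2.line(c,(20,a*k),(26,a*k),(255,255,255))
    return c
cv2.imwrite("pics/c1.png",np.hstack([crop(t,184,156,64,70),crop(s,228,168,66,70)]))
cv2.imwrite("pics/c2.png",crop(t,290,140,126,96))
E
```

```text
(no output)
```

View pics/c1.png

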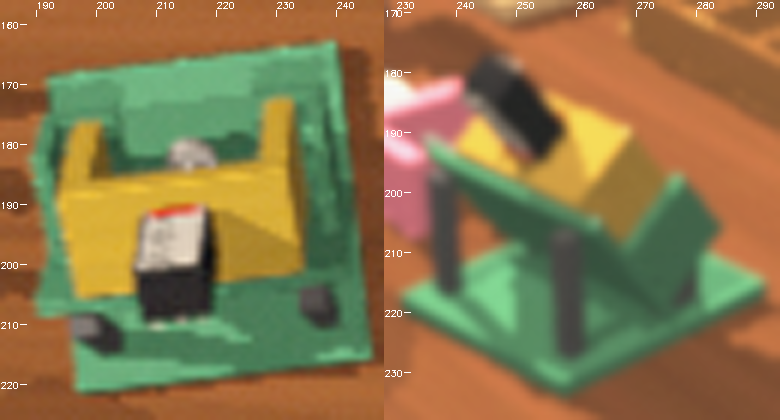

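View pics/c2.png

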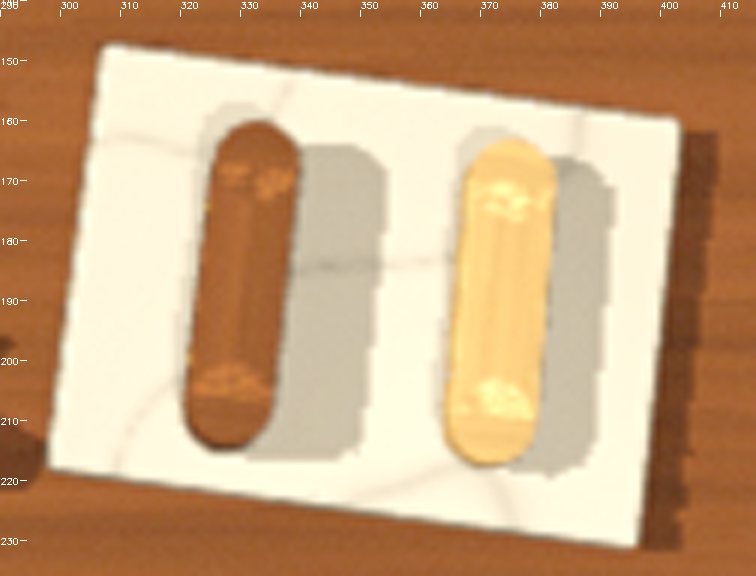

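The crops show the beam top's corners in the top view at about (193.5,188), (231.5,183), (233,201.5) and (195.5,205.5). The grip top spans (206,201) to (217.5,208.5), and the slab and former outlines are clear. I'll fit poses to these.

```bash
cat > h.py <<'E'
import numpy as np,cv2
from workcell import imaging,manip
from scipy.optimize import least_squares
from scipy.spatial.transform import Rotation as R
M={n:imaging.camera_model(n) for n in("top","side")}
def proj(n,P):
    P=np.atleast_2d(P);W=M[n]["world_to_cam"];c=P@W[:3,:3].T+W[:3,3]
    q=(c*[1,-1,-1])@M[n]["camera_matrix"].T;return q[:,:2]/q[:,2:]
def onplane(n,uv,z):
    W=M[n]["world_to_cam"];Rm=W[:3,:3];C=-Rm.T@W[:3,3]
    d=np.c_[np.atleast_2d(uv),np.ones(len(np.atleast_2d(uv)))]@np.linalg.inv(M[n]["camera_matrix"]).T*[1,-1,-1]@Rm
    return C+d*((z-C[2])/d[:,2])[:,None]
E
python3 - <<'E'
from h import *
sl=onplane("top",[(305.5,147.5),(401.5,160),(394.5,231),(296.5,217.5)],.02)
print("slab",sl.round(4),[np.linalg.norm(sl[i]-sl[i-1]).round(4) for i in range(4)],sl.mean(0))
f=onplane("top",[(331,160),(326,215),(338.5,168),(334,209),(324.5,168),(319.5,209)],.056)
print("former",f.round(4))
f=onplane("top",[(331,160),(326,214)],.056);d=f[0]-f[1];print(f.mean(0),np.linalg.norm(d),np.degrees(np.arctan2(d[1],d[0])))
b=onplane("top",[(190.5,168.5),(239,163),(245,215.5),(195,221)],.008);print("rest",b.round(4),b.mean(0),[np.linalg.norm(b[i]-b[i-1]).round(4) for i in range(4)])
T=[((25,49,78),(193.5,188)),((25,-49,78),(231.5,183.5)),((-25,-49,78),(233,201.5)),((-25,49,78),(195.5,205.5)),
((13,15,134),(206,201)),((13,-15,134),(218,199.5)),((-13,15,134),(207,209)),((-13,-15,134),(217.7,208.5)),((13,15,78),(207.5,191.5)),((13,-15,78),(216.5,190))]
S=[((25,-49,78),(269,189)),]
G=lambda p:(R.from_euler("z",p[3])*R.from_euler("y",-35,degrees=True),np.array(p[:3]))
def res(p):
    r,t=G(p)
    return np.r_[(proj("top",r.apply(np.array([a for a,_ in T])/1000)+t)-[u for _,u in T]).ravel(),2*(proj("side",r.apply(np.array([a for a,_ in S])/1000)+t)-[u for _,u in S]).ravel()]
s=least_squares(res,[.62,.15,.03,0.],loss="soft_l1");print(s.x,np.degrees(s.x[3]),res(s.x).reshape(-1,2).round(1))
r,t=G(s.x);print("grip",r.apply([0,0,.106])+t,"axis",r.apply([0,0,1]))
im={n:cv2.imread(f"pics/{n[0]}.png") for n in M}
o=[]
for n,(x,y,w,h) in {"top":(184,156,64,70),"side":(228,168,66,70)}.items():
    k=6;c=cv2.resize(im[n][y:y+h,x:x+w],None,fx=k,fy=k)
    for X,Y,z0,z1 in((13,15,78,134),(25,49,64,78)):
        V=np.array([(a,b_,z) for a in(-X,X) for b_ in(-Y,Y) for z in(z0,z1)]);q=(proj(n,r.apply(V/1000)+t)-[x,y]+.5)*k
        for i in range(8):
            for j in range(i):
                if (V[i]!=V[j]).sum()==1: cv2.line(c,*[tuple(int(v) for v in q[m]) for m in(i,j)],(255,0,255),1)
    o.append(c)
cv2.imwrite("pics/ov.png",np.hstack(o))
E
```

```text
slab [[ 0.7086 -0.0861  0.02  ]
 [ 0.6762 -0.3532  0.02  ]
 [ 0.4783 -0.3299  0.02  ]
 [ 0.512  -0.0627  0.02  ]] [np.float64(0.198), np.float64(0.269), np.float64(0.1992), np.float64(0.2694)] [ 0.59379296 -0.20797173  0.02      ]
former [[ 0.6655 -0.1535  0.056 ]
 [ 0.5159 -0.14    0.056 ]
 [ 0.6437 -0.1737  0.056 ]
 [ 0.5323 -0.1613  0.056 ]
 [ 0.6432 -0.136   0.056 ]
 [ 0.5318 -0.1227  0.056 ]]
[ 0.59204564 -0.14678673  0.056     ] 0.14748613252340495 -5.247463031481032
rest [[0.6475 0.2349 0.008 ]
 [0.6649 0.0995 0.008 ]
 [0.5171 0.0793 0.008 ]
 [0.5002 0.2169 0.008 ]] [0.5824267  0.15765587 0.008     ] [np.float64(0.1485), np.float64(0.1365), np.float64(0.1492), np.float64(0.1386)]
[0.60335069 0.15743045 0.04589157 0.1240665 ] 7.108486803699454 [[-0.7 -0.1]
 [-0.1  0.2]
 [ 1.2 -0.3]
 [ 0.9 -0.1]
 [-0.9 -0.4]
 [-0.6 -0.2]
 [-0.1  1. ]
 [ 1.4  0.1]
 [-0.5 -0.8]
 [ 2.3 -0.6]
 [-1.6  0.1]]
grip [0.54301891 0.14990665 0.13272168] axis [-0.56916771 -0.0709792   0.81915204]
```

View pics/ov.png

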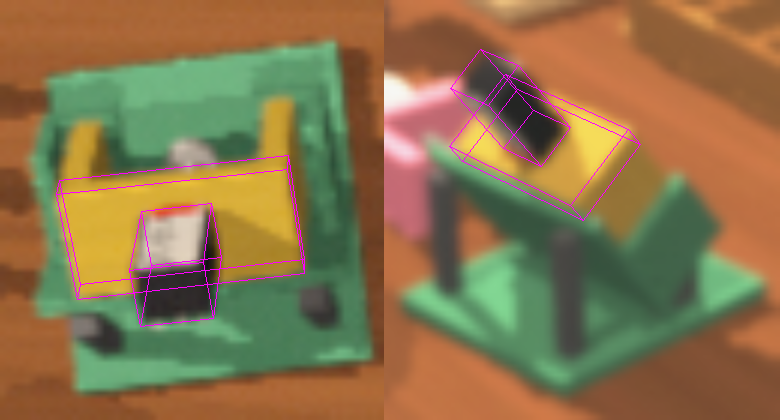

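```bash
cat >> h.py <<'E'
def goal(P,yaw,tilt): # TCP pos, gauge yaw, lean deg -> tool R
    return R.from_euler("z",yaw,degrees=True)*R.from_euler("y",-tilt,degrees=True)*R.from_euler("y",180,degrees=True)
def plan(P,yaw,tilt):
    o=manip.get_obs();r=R.from_quat(o["ee_rot"]);g=goal(P,yaw,tilt)
    d=np.array(P)-o["position"]
    print("t",round(float(o["clock"]),2),"pos",o["position"].round(4),"q",o["joint_pos"].round(2),"F",o["ft_force"].round(1),"grip",round(float(o["grip_width"]),3),round(float(o["grasp_force"]),1))
    print("world d",d.round(4),"tool offset",r.inv().apply(d).round(4),"rotvec",np.degrees((r.inv()*g).as_rotvec()).round(2),"offset in goal frame",g.inv().apply(d).round(4))
GZ=np.array([-.569,-.072,.819]);GRIP=np.array([.543,.150,.1327])
E
python3 - <<'E'
from h import *
plan(GRIP+.1*GZ,7.2,35)
E
```

```text
t 0.2 pos [0.262  0.5672 0.2419] q [-1.16  0.33 -0.06  1.46  0.02  1.35 -0.09] F [ 0.1 -0.3 -0.5] grip 1.0 0.0
world d [ 0.2241 -0.4244 -0.0273] tool offset [-0.3814 -0.2913  0.0275] rotvec [ -9.81 -34.08 -30.97] offset in goal frame [-0.1229 -0.4491  0.1193]
```

Call:
{"method": "jog_arm", "body": {
  "deltas": [
    {"gripper": 1, "offset": [-0.019, -0.0145, -0.001], "rotation": [0, 0, 0]},
    {"gripper": 1, "offset": [-0.019, -0.0145, -0.001], "rotation": [0, 0, 0]},
    {"gripper": 1, "offset": [-0.019, -0.0145, -0.001], "rotation": [0, 0, 0]},
    {"gripper": 1, "offset": [-0.019, -0.0145, -0.001], "rotation": [0, 0, 0]},
    {"gripper": 1, "offset": [-0.019, -0.0145, -0.001], "rotation": [0, 0, 0]},
    {"gripper": 1, "offset": [-0.019, -0.0145, -0.001], "rotation": [0, 0, 0]},
    {"gripper": 1, "offset": [-0.019, -0.0145, -0.001], "rotation": [0, 0, 0]},
    {"gripper": 1, "offset": [-0.019, -0.0145, -0.001], "rotation": [0, 0, 0]},
    {"gripper": 1, "offset": [-0.019, -0.0145, -0.001], "rotation": [0, 0, 0]},
    {"gripper": 1, "offset": [-0.019, -0.0145, -0.001], "rotation": [0, 0, 0]},
    {"gripper": 1, "offset": [-0.019, -0.0145, -0.001], "rotation": [0, 0, 0]},
    {"gripper": 1, "offset": [-0.019, -0.0145, -0.001], "rotation": [0, 0, 0]},
    {"gripper": 1, "offset": [-0.019, -0.0145, -0.001], "rotation": [0, 0, 0]},
    {"gripper": 1, "offset": [-0.019, -0.0145, -0.001], "rotation": [0, 0, 0]},
    {"gripper": 1, "offset": [-0.019, -0.0145, -0.001], "rotation": [0, 0, 0]},
    {"gripper": 1, "offset": [-0.019, -0.0145, -0.001], "rotation": [0, 0, 0]},
    {"gripper": 1, "offset": [-0.019, -0.0145, -0.001], "rotation": [0, 0, 0]},
    {"gripper": 1, "offset": [-0.019, -0.0145, -0.001], "rotation": [0, 0, 0]},
    {"gripper": 1, "offset": [-0.019, -0.0145, -0.001], "rotation": [0, 0, 0]},
    {"gripper": 1, "offset": [-0.019, -0.0145, -0.001], "rotation": [0, 0, 0]}
  ]
}}

```text
clock: 2.2
position: [0.4857, 0.1438, 0.2623]
ee_rot: [0.215, 0.977, 0.0, -0.0]
ft_force: [-0.3, 0.1, -0.6]
grip_width: 1.001
grasp_force: 0.0
```

Call:
{"method": "jog_arm", "body": {
  "deltas": [
    {"gripper": 1, "offset": [0, 0, 0], "rotation": [-1, -3.4, -3.1]},
    {"gripper": 1, "offset": [0, 0, 0], "rotation": [-1, -3.4, -3.1]},
    {"gripper": 1, "offset": [0, 0, 0], "rotation": [-1, -3.4, -3.1]},
    {"gripper": 1, "offset": [0, 0, 0], "rotation": [-1, -3.4, -3.1]},
    {"gripper": 1, "offset": [0, 0, 0], "rotation": [-1, -3.4, -3.1]},
    {"gripper": 1, "offset": [0, 0, 0], "rotation": [-1, -3.4, -3.1]},
    {"gripper": 1, "offset": [0, 0, 0], "rotation": [-1, -3.4, -3.1]},
    {"gripper": 1, "offset": [0, 0, 0], "rotation": [-1, -3.4, -3.1]},
    {"gripper": 1, "offset": [0, 0, 0], "rotation": [-1, -3.4, -3.1]},
    {"gripper": 1, "offset": [0, 0, 0], "rotation": [-1, -3.4, -3.1]},
    {"gripper": 1, "offset": [0, 0, 0], "rotation": [0, 0, 0]}
  ]
}}

```text
clock: 3.3
position: [0.4844, 0.1441, 0.2615]
ee_rot: [-0.06, 0.952, 0.021, 0.3]
ft_force: [-0.2, -0.4, 0.4]
grip_width: 1.002
grasp_force: 0.0
```

```bash
python3 - <<'E'
from h import *
plan(GRIP+.1*GZ,7.2,35)
E
```

```text
t 3.3 pos [0.4844 0.1441 0.2615] q [-0.7  -0.36  0.14  2.23  0.43  0.75  0.91] F [-0.2 -0.4  0.4] grip 1.002 0.0
world d [ 0.0017 -0.0013 -0.0469] tool offset [ 0.0256 -0.0017  0.0392] rotvec [ 0.24 -0.01 -0.01] offset in goal frame [ 0.0256 -0.0015  0.0392]
```

Call:
{"method": "jog_arm", "body": {
  "deltas": [
    {"gripper": 1, "offset": [0.0064, -0.0004, 0.01], "rotation": [0, 0, 0]},
    {"gripper": 1, "offset": [0.0064, -0.0004, 0.01], "rotation": [0, 0, 0]},
    {"gripper": 1, "offset": [0.0064, -0.0004, 0.01], "rotation": [0, 0, 0]},
    {"gripper": 1, "offset": [0.0064, -0.0004, 0.01], "rotation": [0, 0, 0]},
    {"gripper": 1, "offset": [0, 0, 0.015], "rotation": [0, 0, 0]},
    {"gripper": 1, "offset": [0, 0, 0.015], "rotation": [0, 0, 0]},
    {"gripper": 1, "offset": [0, 0, 0], "rotation": [0, 0, 0]}
  ]
}}

```text
clock: 4.0
position: [0.5043, 0.1452, 0.1874]
ee_rot: [-0.06, 0.952, 0.02, 0.298]
ft_force: [-0.2, 0.5, -0.0]
grip_width: 1.0
grasp_force: 0.0
```

```bash
python3 - <<'E'
from h import *
plan(GRIP-.004*GZ,7.2,35)
t=imaging.camera("top");s=imaging.camera("side")
f=lambda i,x,y:cv2.resize(i[y:y+80,x:x+66],None,fx=6,fy=6,interpolation=cv2.INTER_CUBIC)
cv2.imwrite("pics/g1.png",np.hstack([f(t,184,150),f(s,220,140)]))
E
```

```text
t 4.0 pos [0.5043 0.1452 0.1874] q [-0.67 -0.22  0.16  2.29  0.49  0.55  0.83] F [-0.2  0.5 -0. ] grip 1.0 0.0
world d [ 0.041   0.0051 -0.058 ] tool offset [-0.0008 -0.0002  0.0712] rotvec [ 0.11 -0.24 -0.05] offset in goal frame [-0.0005 -0.0001  0.0712]
```

View pics/g1.png

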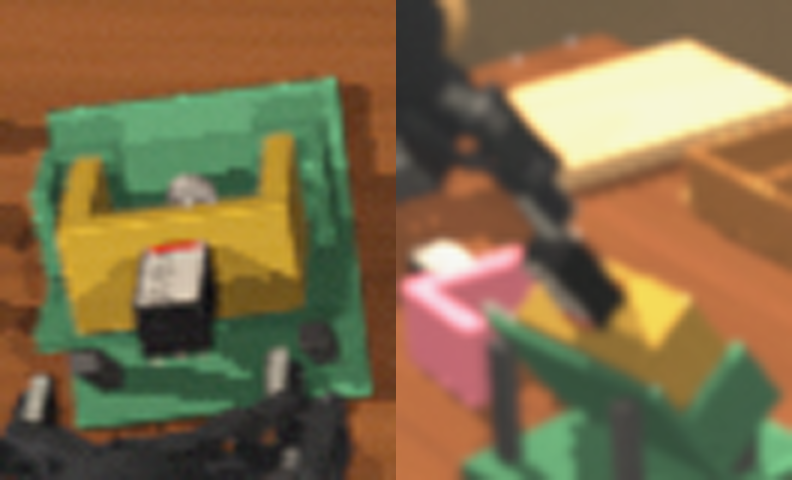

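The fingers straddle the grip, with tips at about (40,385) and (278,360) in the crop, so they look slightly left of the grip's centre. I'll compare that with the projection.

```bash
python3 - <<'E'
from h import *
o=manip.get_obs();r=R.from_quat(o["ee_rot"])
for w in(-.0425,0,.0425):
  q=o["position"]+r.apply([0,w,-.002]);print(((proj("top",q)-[184,150]+.5)*6).round(),((proj("side",q)-[220,140]+.5)*6).round())
E
```

```text
[[270. 367.]] [[161. 219.]]
[[162. 379.]] [[106. 194.]]
[[ 55. 391.]] [[ 54. 171.]]
```

Call:
{"method": "jog_arm", "body": {
  "deltas": [
    {"gripper": 1, "offset": [0, 0, 0.012], "rotation": [0, 0, 0]},
    {"gripper": 1, "offset": [0, 0, 0.012], "rotation": [0, 0, 0]},
    {"gripper": 1, "offset": [0, 0, 0.012], "rotation": [0, 0, 0]},
    {"gripper": 1, "offset": [0, 0, 0.012], "rotation": [0, 0, 0]},
    {"gripper": 1, "offset": [0, 0, 0.012], "rotation": [0, 0, 0]},
    {"gripper": 1, "offset": [-0.0005, 0, 0.011], "rotation": [0, 0, 0]},
    {"gripper": 1, "offset": [0, 0, 0], "rotation": [0, 0, 0]},
    {"gripper": 1, "offset": [0, 0, 0], "rotation": [0, 0, 0]}
  ]
}}

```text
clock: 4.9
position: [0.5453, 0.1514, 0.1328]
ee_rot: [-0.06, 0.952, 0.021, 0.3]
ft_force: [-0.2, -0.5, -0.4]
grip_width: 0.999
grasp_force: 0.0
```

```bash
python3 - <<'E'
from h import *
plan(GRIP-.004*GZ,7.2,35)
E
```

```text
t 4.9 pos [0.5453 0.1514 0.1328] q [-0.65 -0.03  0.19  2.27  0.55  0.37  0.77] F [-0.2 -0.5 -0.4] grip 0.999 0.0
world d [-0.     -0.0011 -0.0034] tool offset [ 0.0021 -0.0011  0.0027] rotvec [ 0.23 -0.01 -0.07] offset in goal frame [ 0.0021 -0.0011  0.0027]
```

No contact so far. I'll close on the grip.

Call:
{"method": "jog_arm", "body": {
  "deltas": [
    {"gripper": 1, "offset": [0.001, -0.001, 0.002], "rotation": [0, 0, 0]},
    {"gripper": 0.5, "offset": [0, 0, 0], "rotation": [0, 0, 0]},
    {"gripper": 0.3, "offset": [0, 0, 0], "rotation": [0, 0, 0]},
    {"gripper": 0.2, "offset": [0, 0, 0], "rotation": [0, 0, 0]},
    {"gripper": 0.1, "offset": [0, 0, 0], "rotation": [0, 0, 0]},
    {"gripper": 0, "offset": [0, 0, 0], "rotation": [0, 0, 0]},
    {"gripper": 0, "offset": [0, 0, 0], "rotation": [0, 0, 0]},
    {"gripper": 0, "offset": [0, 0, 0], "rotation": [0, 0, 0]},
    {"gripper": 0, "offset": [0, 0, 0], "rotation": [0, 0, 0]}
  ],
  "newtons": 50
}}

```text
clock: 5.8
position: [0.5458, 0.1505, 0.1304]
ee_rot: [-0.06, 0.952, 0.021, 0.3]
ft_force: [-5.0, -0.9, 5.9]
grip_width: 0.348
grasp_force: 48.8
```

Call:
{"method": "jog_arm", "body": {
  "deltas": [
    {"gripper": 0, "offset": [0, 0, -0.004], "rotation": [0, 0, 0]},
    {"gripper": 0, "offset": [0, 0, -0.006], "rotation": [0, 0, 0]},
    {"gripper": 0, "offset": [0, 0, -0.008], "rotation": [0, 0, 0]},
    {"gripper": 0, "offset": [0, 0, -0.008], "rotation": [0, 0, 0]},
    {"gripper": 0, "offset": [0, 0, -0.008], "rotation": [0, 0, 0]},
    {"gripper": 0, "offset": [0, 0, -0.008], "rotation": [0, 0, 0]},
    {"gripper": 0, "offset": [0, 0, -0.008], "rotation": [0, 0, 0]},
    {"gripper": 0, "offset": [0, 0, -0.008], "rotation": [0, 0, 0]},
    {"gripper": 0, "offset": [0, 0, -0.008], "rotation": [0, 0, 0]},
    {"gripper": 0, "offset": [0, 0, -0.008], "rotation": [0, 0, 0]},
    {"gripper": 0, "offset": [0, 0, -0.008], "rotation": [0, 0, 0]},
    {"gripper": 0, "offset": [0, 0, -0.008], "rotation": [0, 0, 0]},
    {"gripper": 0, "offset": [0, 0, 0], "rotation": [0, 0, 0]}
  ]
}}

```text
clock: 7.1
position: [0.4942, 0.1436, 0.2045]
ee_rot: [-0.06, 0.952, 0.021, 0.3]
ft_force: [0.4, -0.2, -4.0]
grip_width: 0.345
grasp_force: 50.4
```

```bash
python3 - <<'E'
from h import *
plan([.590,-.147,.26],-6,0)
t=imaging.camera("top");s=imaging.camera("side")
f=lambda i,x,y:cv2.resize(i[y:y+100,x:x+80],None,fx=5,fy=5,interpolation=cv2.INTER_CUBIC)
cv2.imwrite("pics/g2.png",np.hstack([f(t,174,145),f(s,210,130)]))
E
```

```text
t 7.1 pos [0.4942 0.1436 0.2045] q [-0.68 -0.28  0.15  2.29  0.48  0.6   0.85] F [ 0.4 -0.2 -4. ] grip 0.345 50.4
world d [ 0.0958 -0.2906  0.0555] tool offset [-0.0802 -0.3002 -0.0131] rotvec [ 4.3  34.82 12.79] offset in goal frame [-0.1256 -0.279  -0.0555]
```

View pics/g2.png

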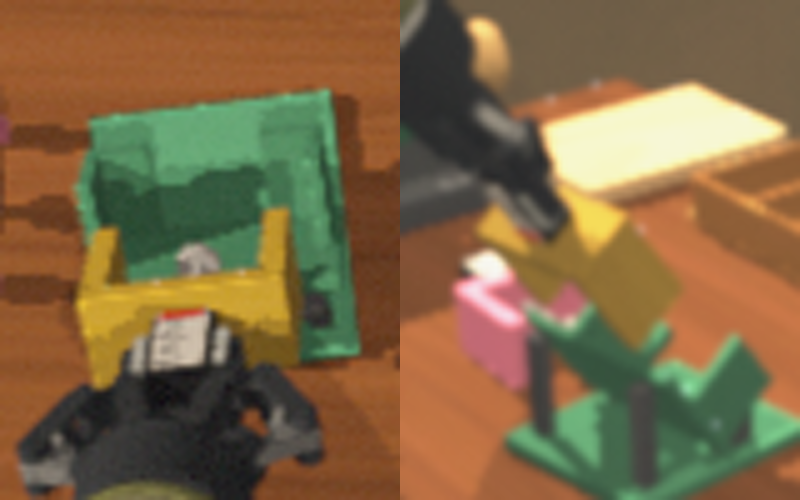

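The gauge is out of the rest and the wrist carries its weight (4 N). Now I'll lift it and turn it upright.

Call:
{"method": "jog_arm", "body": {
  "deltas": [
    {"gripper": 0, "offset": [-0.007, 0, -0.01], "rotation": [0, 0, 0]},
    {"gripper": 0, "offset": [-0.007, 0, -0.01], "rotation": [0, 0, 0]},
    {"gripper": 0, "offset": [-0.007, 0, -0.01], "rotation": [0, 0, 0]},
    {"gripper": 0, "offset": [-0.007, 0, -0.01], "rotation": [0, 0, 0]},
    {"gripper": 0, "offset": [-0.007, 0, -0.01], "rotation": [0, 0, 0]},
    {"gripper": 0, "offset": [0, 0, 0], "rotation": [0.36, 2.9, 1.06]},
    {"gripper": 0, "offset": [0, 0, 0], "rotation": [0.36, 2.9, 1.06]},
    {"gripper": 0, "offset": [0, 0, 0], "rotation": [0.36, 2.9, 1.06]},
    {"gripper": 0, "offset": [0, 0, 0], "rotation": [0.36, 2.9, 1.06]},
    {"gripper": 0, "offset": [0, 0, 0], "rotation": [0.36, 2.9, 1.06]},
    {"gripper": 0, "offset": [0, 0, 0], "rotation": [0.36, 2.9, 1.06]},
    {"gripper": 0, "offset": [0, 0, 0], "rotation": [0.36, 2.9, 1.06]},
    {"gripper": 0, "offset": [0, 0, 0], "rotation": [0.36, 2.9, 1.06]},
    {"gripper": 0, "offset": [0, 0, 0], "rotation": [0.36, 2.9, 1.06]},
    {"gripper": 0, "offset": [0, 0, 0], "rotation": [0.36, 2.9, 1.06]},
    {"gripper": 0, "offset": [0, 0, 0], "rotation": [0.36, 2.9, 1.06]},
    {"gripper": 0, "offset": [0, 0, 0], "rotation": [0.36, 2.9, 1.06]},
    {"gripper": 0, "offset": [0, 0, 0], "rotation": [0, 0, 0]}
  ]
}}

```text
clock: 9.0
position: [0.4957, 0.1434, 0.265]
ee_rot: [0.052, 0.999, -0.001, 0.0]
ft_force: [-0.9, 0.2, -5.3]
grip_width: 0.341
grasp_force: 50.2
```

```bash
python3 - <<'E'
from h import *
plan([.590,-.147,.23],-6,0)
E
```

```text
t 9.0 pos [0.4957 0.1434 0.265 ] q [-0.7   0.07  0.35  1.73 -0.02  1.35  1.12] F [-0.9  0.2 -5.3] grip 0.341 50.2
world d [ 0.0943 -0.2904 -0.035 ] tool offset [-0.1239 -0.279   0.0356] rotvec [-0.11  0.01  0.04] offset in goal frame [-0.1241 -0.2789  0.035 ]
```

Call:
{"method": "jog_arm", "body": {
  "deltas": [
    {"gripper": 0, "offset": [-0.004, -0.009, 0], "rotation": [0, 0, 0]},
    {"gripper": 0, "offset": [-0.008, -0.018, 0.0025], "rotation": [0, 0, 0]},
    {"gripper": 0, "offset": [-0.008, -0.018, 0.0025], "rotation": [0, 0, 0]},
    {"gripper": 0, "offset": [-0.008, -0.018, 0.0025], "rotation": [0, 0, 0]},
    {"gripper": 0, "offset": [-0.008, -0.018, 0.0025], "rotation": [0, 0, 0]},
    {"gripper": 0, "offset": [-0.008, -0.018, 0.0025], "rotation": [0, 0, 0]},
    {"gripper": 0, "offset": [-0.008, -0.018, 0.0025], "rotation": [0, 0, 0]},
    {"gripper": 0, "offset": [-0.008, -0.018, 0.0025], "rotation": [0, 0, 0]},
    {"gripper": 0, "offset": [-0.008, -0.018, 0.0025], "rotation": [0, 0, 0]},
    {"gripper": 0, "offset": [-0.008, -0.018, 0.0025], "rotation": [0, 0, 0]},
    {"gripper": 0, "offset": [-0.008, -0.018, 0.0025], "rotation": [0, 0, 0]},
    {"gripper": 0, "offset": [-0.008, -0.018, 0.0025], "rotation": [0, 0, 0]},
    {"gripper": 0, "offset": [-0.008, -0.018, 0.0025], "rotation": [0, 0, 0]},
    {"gripper": 0, "offset": [-0.008, -0.018, 0.0025], "rotation": [0, 0, 0]},
    {"gripper": 0, "offset": [-0.008, -0.018, 0.0025], "rotation": [0, 0, 0]},
    {"gripper": 0, "offset": [-0.008, -0.018, 0], "rotation": [0, 0, 0]},
    {"gripper": 0, "offset": [0, 0, 0], "rotation": [0, 0, 0]},
    {"gripper": 0, "offset": [0, 0, 0], "rotation": [0, 0, 0]}
  ]
}}

```text
clock: 10.8
position: [0.5889, -0.1477, 0.2305]
ee_rot: [0.052, 0.999, -0.001, 0.001]
ft_force: [-0.2, -0.4, -5.2]
grip_width: 0.347
grasp_force: 50.5
```

```bash
python3 - <<'E'
from h import *
plan([.590,-.147,.135],-6,0)
t=imaging.camera("top");s=imaging.camera("side")
f=lambda i,x,y:cv2.resize(i[y:y+110,x:x+80],None,fx=5,fy=5,interpolation=cv2.INTER_CUBIC)
cv2.imwrite("pics/g3.png",np.hstack([f(t,290,140),f(s,285,170)]))
E
```

```text
t 10.8 pos [ 0.5889 -0.1477  0.2305] q [-0.29  0.32  0.58  1.56 -0.18  1.31  1.78] F [-0.2 -0.4 -5.2] grip 0.347 50.5
world d [ 0.0011  0.0007 -0.0955] tool offset [-0.0009  0.0009  0.0955] rotvec [-0.08  0.07  0.03] offset in goal frame [-0.001   0.0008  0.0955]
```

View pics/g3.png

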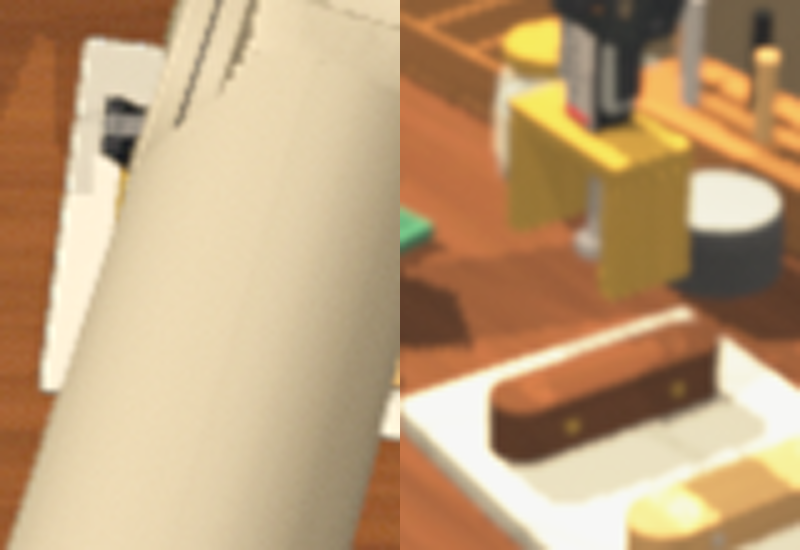

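The gauge hangs upright over the former: foot at (588,240) in the crop, former at (600,390). I'll lower it in two stages.

Call:
{"method": "jog_arm", "body": {
  "deltas": [
    {"gripper": 0, "offset": [-0.001, 0.001, 0.01], "rotation": [0, 0, 0]},
    {"gripper": 0, "offset": [0, 0, 0.01], "rotation": [0, 0, 0]},
    {"gripper": 0, "offset": [0, 0, 0.01], "rotation": [0, 0, 0]},
    {"gripper": 0, "offset": [0, 0, 0.01], "rotation": [0, 0, 0]},
    {"gripper": 0, "offset": [0, 0, 0.01], "rotation": [0, 0, 0]},
    {"gripper": 0, "offset": [0, 0, 0.01], "rotation": [0, 0, 0]},
    {"gripper": 0, "offset": [0, 0, 0.01], "rotation": [0, 0, 0]},
    {"gripper": 0, "offset": [0, 0, 0.01], "rotation": [0, 0, 0]},
    {"gripper": 0, "offset": [0, 0, 0.01], "rotation": [0, 0, 0]},
    {"gripper": 0, "offset": [0, 0, 0], "rotation": [0, 0, 0]},
    {"gripper": 0, "offset": [0, 0, 0], "rotation": [0, 0, 0]}
  ]
}}

```text
clock: 12.0
position: [0.5903, -0.1463, 0.1403]
ee_rot: [0.052, 0.999, -0.001, 0.0]
ft_force: [-1.0, 1.0, -2.9]
grip_width: 0.347
grasp_force: 50.7
```

```bash
python3 - <<'E'
from h import *
plan([.590,-.147,.1225],-6,0)
s=imaging.camera("side");cv2.imwrite("pics/g4.png",cv2.resize(s[180:280,285:385],None,fx=5,fy=5,interpolation=cv2.INTER_CUBIC))
r=R.from_euler("z",-6,degrees=True);F=np.array([.590,-.147,.056])
for p in([0,0,0],[.075,0,0],[-.075,0,0]): print(((proj("side",F+r.apply(p))-[285,180]+.5)*5).round())
E
```

```text
t 12.0 pos [ 0.5903 -0.1463  0.1403] q [-0.27  0.4   0.55  1.66 -0.23  1.14  1.81] F [-1.   1.  -2.9] grip 0.347 50.7
world d [-0.0003 -0.0007 -0.0178] tool offset [ 0.0002 -0.0007  0.0178] rotvec [-0.07  0.    0.06] offset in goal frame [ 0.0002 -0.0007  0.0178]
[[193. 311.]]
[[302. 273.]]
[[ 79. 351.]]
```

View pics/g4.png

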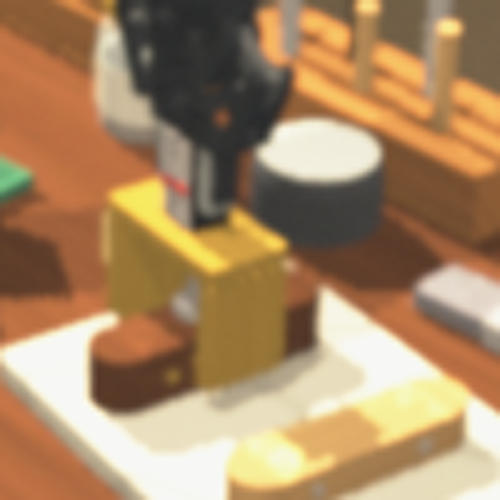

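The gauge is astride: near leg at (240,375), foot on the former's top at (188,300), pointer risen. Now the last few millimetres, watching the force.

Call:
{"method": "jog_arm", "body": {
  "deltas": [
    {"gripper": 0, "offset": [0, 0, 0.004], "rotation": [0, 0, 0]},
    {"gripper": 0, "offset": [0, 0, 0.004], "rotation": [0, 0, 0]},
    {"gripper": 0, "offset": [0, 0, 0.003], "rotation": [0, 0, 0]},
    {"gripper": 0, "offset": [0, 0, 0.002], "rotation": [0, 0, 0]},
    {"gripper": 0, "offset": [0, 0, 0], "rotation": [0, 0, 0]},
    {"gripper": 0, "offset": [0, 0, 0], "rotation": [0, 0, 0]}
  ]
}}

```text
clock: 12.65
position: [0.5903, -0.1462, 0.1273]
ee_rot: [0.052, 0.999, -0.001, 0.0]
ft_force: [-0.7, -0.2, -2.8]
grip_width: 0.345
grasp_force: 50.7
```

Call:
{"method": "jog_arm", "body": {
  "deltas": [
    {"gripper": 0, "offset": [0, 0, 0.001], "rotation": [0, 0, 0]},
    {"gripper": 0, "offset": [0, 0, 0.001], "rotation": [0, 0, 0]},
    {"gripper": 0, "offset": [0, 0, 0], "rotation": [0, 0, 0]}
  ]
}}

```text
clock: 12.95
position: [0.5903, -0.1463, 0.1252]
ee_rot: [0.052, 0.999, -0.001, 0.0]
ft_force: [-0.0, -0.5, -3.5]
grip_width: 0.345
grasp_force: 50.7
```

Call:
{"method": "jog_arm", "body": {
  "deltas": [
    {"gripper": 0, "offset": [0, 0, 0.001], "rotation": [0, 0, 0]},
    {"gripper": 0, "offset": [0, 0, 0.001], "rotation": [0, 0, 0]},
    {"gripper": 0, "offset": [0, 0, 0], "rotation": [0, 0, 0]}
  ]
}}

```text
clock: 13.25
position: [0.5903, -0.1462, 0.1231]
ee_rot: [0.052, 0.999, -0.001, 0.0]
ft_force: [0.3, 0.3, -3.0]
grip_width: 0.347
grasp_force: 50.7
```

Call:
{"method": "jog_arm", "body": {
  "deltas": [
    {"gripper": 0, "offset": [0, 0, 0.001], "rotation": [0, 0, 0]},
    {"gripper": 0, "offset": [0, 0, 0], "rotation": [0, 0, 0]}
  ]
}}

```text
clock: 13.45
position: [0.5904, -0.1463, 0.1229]
ee_rot: [0.052, 0.999, -0.0, 0.0]
ft_force: [-1.4, 1.3, 4.5]
grip_width: 0.348
grasp_force: 51.5
```

Call:
{"method": "jog_arm", "body": {
  "deltas": [
    {"gripper": 0, "offset": [0, 0, 0.0005], "rotation": [0, 0, 0]},
    {"gripper": 0, "offset": [0, 0, 0], "rotation": [0, 0, 0]}
  ]
}}

```text
clock: 13.65
position: [0.5905, -0.1463, 0.1229]
ee_rot: [0.052, 0.999, -0.0, 0.001]
ft_force: [-3.6, 1.3, 9.5]
grip_width: 0.346
grasp_force: 52.4
```

```bash
python3 - <<'E'
from h import *
plan([.590,-.147,.1225],-6,0);print(manip.get_obs()["torque"])
E
```

```text
t 13.65 pos [ 0.5905 -0.1463  0.1229] q [-0.26  0.42  0.55  1.68 -0.24  1.11  1.82] F [-3.6  1.3  9.5] grip 0.346 52.4
world d [-0.0005 -0.0007 -0.0004] tool offset [ 0.0005 -0.0007  0.0004] rotvec [-0.04  0.06  0.06] offset in goal frame [ 0.0005 -0.0007  0.0004]
[0.35448008 1.06620091 0.0080126 ]
```

Call:
{"method": "jog_arm", "body": {
  "deltas": [
    {"gripper": 0, "offset": [0, 0, -0.0005], "rotation": [0, 0, 0]},
    {"gripper": 0, "offset": [0, 0, 0], "rotation": [0, 0, 0]},
    {"gripper": 0.4, "offset": [0, 0, 0], "rotation": [0, 0, 0]},
    {"gripper": 0.5, "offset": [0, 0, 0], "rotation": [0, 0, 0]},
    {"gripper": 0.7, "offset": [0, 0, 0], "rotation": [0, 0, 0]},
    {"gripper": 0.9, "offset": [0, 0, 0], "rotation": [0, 0, 0]},
    {"gripper": 0.9, "offset": [0, 0, 0], "rotation": [0, 0, 0]},
    {"gripper": 0.9, "offset": [0, 0, 0], "rotation": [0, 0, 0]}
  ],
  "newtons": 20
}}

```text
clock: 14.45
position: [0.5903, -0.1463, 0.1223]
ee_rot: [0.052, 0.999, -0.001, 0.0]
ft_force: [0.1, 0.4, -0.1]
grip_width: 0.901
grasp_force: 0.0
```

Call:
{"method": "jog_arm", "body": {
  "deltas": [
    {"gripper": 0.9, "offset": [0, 0, -0.005], "rotation": [0, 0, 0]},
    {"gripper": 0.9, "offset": [0, 0, -0.01], "rotation": [0, 0, 0]},
    {"gripper": 0.9, "offset": [0, 0, -0.01], "rotation": [0, 0, 0]},
    {"gripper": 0.9, "offset": [0, 0, -0.01], "rotation": [0, 0, 0]},
    {"gripper": 0.9, "offset": [0, 0, -0.015], "rotation": [0, 0, 0]},
    {"gripper": 0.9, "offset": [0, 0, -0.015], "rotation": [0, 0, 0]},
    {"gripper": 0.9, "offset": [0, 0, -0.015], "rotation": [0, 0, 0]},
    {"gripper": 0.9, "offset": [0, 0, -0.015], "rotation": [0, 0, 0]},
    {"gripper": 0.9, "offset": [0, 0, -0.015], "rotation": [0, 0, 0]},
    {"gripper": 0.9, "offset": [0, 0, -0.015], "rotation": [0, 0, 0]},
    {"gripper": 0.9, "offset": [0, 0, 0], "rotation": [0, 0, 0]}
  ]
}}

```text
clock: 15.55
position: [0.5912, -0.1465, 0.2499]
ee_rot: [0.052, 0.999, -0.001, 0.002]
ft_force: [-0.2, -0.8, 1.1]
grip_width: 0.901
grasp_force: 0.0
```

```bash
python3 - <<'E'
from h import *
plan([.590,-.147,.25],-6,0)
s=imaging.camera("side");cv2.imwrite("pics/g5.png",cv2.resize(s[150:280,270:400],None,fx=4.6,fy=4.6,interpolation=cv2.INTER_CUBIC))
E
```

```text
t 15.55 pos [ 0.5912 -0.1465  0.2499] q [-0.29  0.32  0.58  1.53 -0.18  1.35  1.77] F [-0.2 -0.8  1.1] grip 0.901 0.0
world d [-0.0012 -0.0005  0.0001] tool offset [ 0.0011 -0.0006 -0.0002] rotvec [-0.06  0.22  0.06] offset in goal frame [ 0.0011 -0.0006 -0.0001]
```

View pics/g5.png

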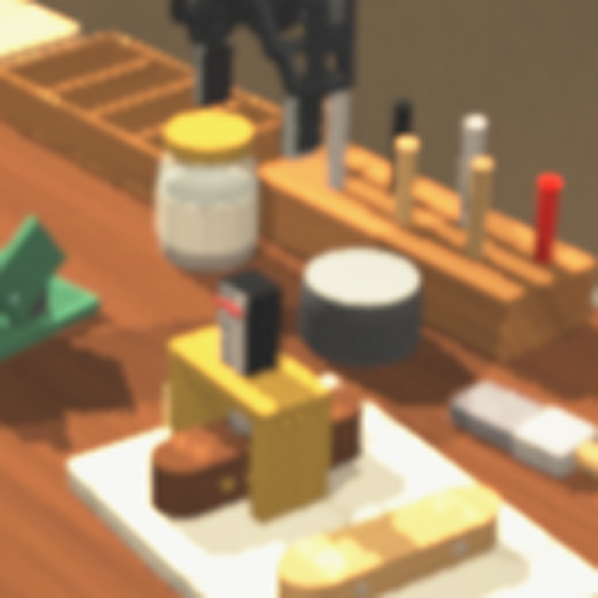

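The gauge stands free, with the pointer up and legs on the slab. I'll move the arm aside and check the centring from above.

Call:
{"method": "jog_arm", "body": {
  "deltas": [
    {"gripper": 0.9, "offset": [0.005, 0.01, -0.01], "rotation": [0, 0, 0]},
    {"gripper": 0.9, "offset": [0.008, 0.018, -0.005], "rotation": [0, 0, 0]},
    {"gripper": 0.9, "offset": [0.008, 0.018, 0], "rotation": [0, 0, 0]},
    {"gripper": 0.9, "offset": [0.008, 0.018, 0], "rotation": [0, 0, 0]},
    {"gripper": 0.9, "offset": [0.008, 0.018, 0], "rotation": [0, 0, 0]},
    {"gripper": 0.9, "offset": [0.008, 0.018, 0], "rotation": [0, 0, 0]},
    {"gripper": 0.9, "offset": [0.008, 0.018, 0], "rotation": [0, 0, 0]},
    {"gripper": 0.9, "offset": [0.008, 0.018, 0], "rotation": [0, 0, 0]},
    {"gripper": 0.9, "offset": [0.008, 0.018, 0], "rotation": [0, 0, 0]},
    {"gripper": 0.9, "offset": [0.008, 0.018, 0], "rotation": [0, 0, 0]},
    {"gripper": 0.9, "offset": [0.008, 0.018, 0], "rotation": [0, 0, 0]},
    {"gripper": 0.9, "offset": [0.008, 0.018, 0], "rotation": [0, 0, 0]},
    {"gripper": 0.9, "offset": [0.008, 0.018, 0], "rotation": [0, 0, 0]},
    {"gripper": 0.9, "offset": [0.008, 0.018, 0], "rotation": [0, 0, 0]},
    {"gripper": 0.9, "offset": [0, 0, 0], "rotation": [0, 0, 0]},
    {"gripper": 0.9, "offset": [0, 0, 0], "rotation": [0, 0, 0]}
  ]
}}

```text
clock: 17.2
position: [0.5067, 0.1081, 0.2619]
ee_rot: [0.051, 0.999, -0.001, -0.0]
ft_force: [-0.0, 0.7, -0.2]
grip_width: 0.902
grasp_force: 0.0
```

```bash
python3 - <<'E'
from h import *
t=imaging.camera("top")
print(manip.get_obs()["clock"])
x,y,w,h,k=285,135,125,100,6
c=cv2.resize(t[y:y+h,x:x+w],None,fx=k,fy=k,interpolation=cv2.INTER_CUBIC)
r=R.from_euler("z",-6,degrees=True)
for X,Y,z in((.013,.015,.154),(.025,.049,.098)):
    q=(proj("top",r.apply([(X,Y,0),(-X,Y,0),(-X,-Y,0),(X,-Y,0)])+[.590,-.147,z])-[x,y]+.5)*k
    cv2.polylines(c,[q.astype(int)],True,(255,0,255),1)
cv2.imwrite("pics/g6.png",c)
E
```

```text
17.25
```

View pics/g6.png

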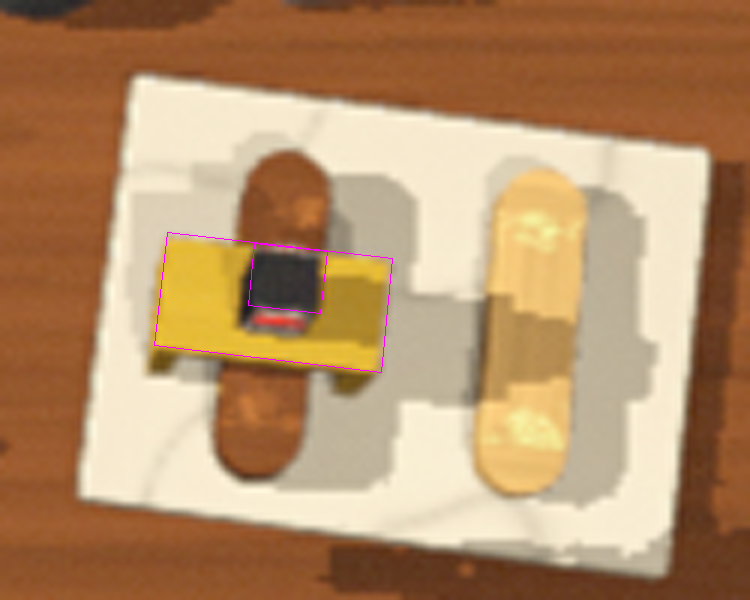

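The gauge's outline matches the planned pose to within about 1 px (2–3 mm). The grip centre is at (283,280) in the crop, on the former's mid-length. The former, the pale former and the slab haven't moved, so I'll hand it in.

```bash
python3 -c "
from workcell import workorder
print(workorder.hand_in())"
```

```text
the job is handed in; nothing more can be done
None
```

The brass gauge stands upright on the slab astride the dark former, 2–3 mm from the middle of its length by the top camera, with the arm clear; I handed it in at about 17 s and got no verdict back.

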